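# Feel which wax tin is down to its last loose puck and pour it out

## Task

Two identical green tins lie by the clear cup: one is packed end to end with a full bar of wax, the other is down to one loose puck that rolls from end to end. Before pouring anything, pick up a tin and tip it well back (flap end up) to feel whether its weight shifts; then pour the loose puck out of its tin, through the flap end, into the cup and leave the bar inside the other tin. Finish with the cup upright on the plywood and the puck alone in it, both tins let go and standing flat on the plywood, and the brush, scraper and wax block undisturbed.

Things in the scene. Friction and masses are not known exactly. Their poses are not given: they have to be found in the camera images.
- table: Sturdy plywood sheet, its flat top is the work surface at z = 0 (a look-only paper sheet lies on it).
- tin_a: One of two identical opaque green tins, lying flat: 180 mm long (own x), 56 wide (own y), 60 high (own z); origin at the centre of its underside. Own +x points to the mouth end: yellow flap, and yellow stripe on the roof; the -x end is solid, with a steel band. Walls 3 mm; inside is one straight channel 177 x 50 x 54 mm. Holds EITHER the puck OR the bar, at random, starting mid-tin.
- tin_b: The other tin, the same in every way; holds what tin_a does not. Tins weigh 0.13 to 0.21 kg empty, each differently, so total weight does not tell. Puck: orange wax disc, 50 mm diameter, 44 thick, 0.10 kg, on its rim, axis across the tin; stays put while level, rolls up to 63 mm either way from the middle once the tin tilts over about 6 degrees.
- tin_a_mid (a point): Centre of tin_a, 30 mm above its underside; axes as the tin's. (The bar, in one of the tins: slippery orange wax, 170 x 44 x 17 mm, 0.12 kg; it cannot shift more than 7 mm inside the tin.)
- tin_b_mid (a point): Centre of tin_b, 30 mm above its underside; axes as the tin's.
- tin_a_mouth (a point): Middle of the lower edge of tin_a's mouth: 90 mm from the tin's centre along its own +x, 3 mm above its underside.
- tin_b_mouth (a point): The same point on tin_b.
- tin_a_flap (a joint): Flap over tin_a's mouth, 56 x 55 mm, hinged along the end's upper edge, swings outward; 0 shut, 1.7 rad wide open. A very light spring (about 0.003 N m) shuts it; it stays shut while the tin is level or tipped back. Tipped mouth down, the contents push it open: they may begin to come out from about 5 degrees, and surely at 45.
- tin_b_flap (a joint): The same flap on tin_b.
- cup: Clear plastic cup standing loose and empty between the tins, 85 mm high, outer diameter 86 mm at the foot and 104 mm at the rim, wall 3 mm, 0.12 kg. Origin: centre of its underside.
- cup_rim (a point): Centre of the cup's mouth, 85 mm above its underside.
- brush: Bystander: bamboo brush 45 x 120 x 33 mm, loose. Origin: centre of its underside.
- scraper: Bystander: flat stainless groove scraper 32 x 128 x 5 mm, loose. Origin: centre of its underside.
- wax_block: Bystander: orange wax block 35 x 60 x 25 mm with a paper band, loose. Origin: centre of its underside.
- tackle_box: Bystander: closed red tackle box, fixed, 350 mm along its own x, 200 mm along its own y, 148 mm high with a handle to 178 mm. Origin: centre of its underside.
Things that resemble listed ones, but are neither listed nor needed, are in the scene too. What is shaped like the tin_a but purple is not meant.

How it is judged:
By the outcome, as a careful person would: the job done as asked, in the order asked, and still so for the second after the job is handed in, with the robot touching nothing.
It also fails if it takes over 72 s, if anything falls off the work surface, if the arm or the gripper's body presses on something with over 40 N, if the wrist force passes 120 N, or if a joint passes its speed limit or range.

## Robot

A 6-joint arm with a two-finger parallel gripper is mounted at the origin on the work surface. World frame = base frame: x ahead of the robot, y to its left, z up, the work surface at z = 0. Lengths are in mm, angles in degrees, forces in N, time in s.
With the tool pointing down it reaches from about 350 to 850 mm from the base axis. Payload 8.1 kg.
Tool frame: the origin (TCP) lies at the very end of the fingers, on their centre line; the grasp point (between the pads) lies 19 mm behind it (ctrl.grip_point_offset is the distance from the TCP to the grasp point, in mm); x points along the fingers, z is the direction in which the jaws open and shut, and the axes are right-handed (so a half turn about x gives the same grasp; the last joint's range is limited). The gripper opens to 85 mm and grips with 20 to 120 N. Pads are 22 mm wide; open, the fingers measure 114 mm over their backs; the gripper's body (76 mm by 85 mm) begins 54 mm behind the grasp point. The pads swing forward as they close: fully open they stand 13 mm farther back than shut.
Start: joints at [61.054, 7.471, 85.268, -0, 87.261, -4.893], TCP at [244.526, 547.916, 231.292] pointing down, gripper open.
Joint ranges: [-169.43, 169.43], [-51.17, 129.36], [1.28, 143.12], [-76.62, 256.62], [0, 156.53], [-152.29, 152.29]. Speed limits (degrees/s): [136.94, 136.94, 159.86, 180, 180, 180].

## Interface

Orientations are given as a 3x3 rotation matrix whose columns are the frame's x, y, z axes.
In Python, from plant import ctrl, viewer gives the robot as it stands.
- The arm moves only by the shell command python3 -m jog 'ROWS' [FORCE]. ROWS is JSON, a list of rows, each a list of 3 entries, a list of its own where there are three numbers: the gripper command: -1 is fully open, 1 is shut, values between are in proportion, then the shift along the tool's x, y, z in m, then the turn, a rotation vector about the tool's x, y, z in degrees. In form: [[gripper, [dx, dy, dz], [wx, wy, wz]], ...]. A call has exactly 8 rows; each row is the pose to reach, as a shift and turn from the pose measured when the call began, along the tool's axes at that moment; what a row does not reach only later rows make up. A row lasts 1/12 s, in which the tool goes at most 41.7 mm and 7.16 degrees, less where a joint would pass 70% of its speed; a pose out of reach is approached as far as the arm can. A call with a gripper value outside its range is refused whole. The fingers move at their own pace and stop on an object; FORCE is the grip in N (left out, the last holds). Time passes only in rows, so rows that repeat a pose let the fingers close, or fill a call up. It gives the time, the measured TCP pose, the force and the opening at its end, in the units of the state.
- ctrl.get_state(): the state, without advancing time (a new reading comes with each control period).
- viewer.grab_frame(name): name is "side" or "top"; returns the picture (420x560x3 uint8, blue, green, red); there is no depth.
- viewer.camera_model(name): a dict with "intrinsics" (3x3 intrinsics, pixels), "cam_to_world" (4x4, takes a point from camera to world coordinates). Camera axes: x right, y down, z forward; pixel columns grow to the right and rows downward; lengths in mm; the calibration is good to about 2 mm. A picture is of the moment at which its call begins. camera_model takes no time and is no camera call.
- ctrl.close_job(): hands the job in, once; it reports no verdict.
The state is a dict: "clock": time; "joints": joint angles; "qvel": joint speeds; "tau": joint torques, N m; "tcp_pos": TCP position; "ee_rot": TCP orientation; "wrist_force": force on the tool from outside, world axes, zero at the start; "ft_torque": the same for the moment, N m; "opening": opening from 0.0 (shut) to 1.0 (fully open).
Only numpy, scipy, OpenCV 4.12 (cv2) and the standard library are available. Lean on these libraries where they do the work, as an engineer would, in place of code of your own. Each camera call takes 0.05 s, during which the arm holds its last target.

## Working session

There is one attempt and no reset: what is moved stays moved. The work goes in short steps, Python scripts to look and compute and a shell command to move; the robot and the scene stay as the last step left them, time stands still between calls to the robot, and variables do not carry over. Pictures are saved under pics/ and viewed, and the job is handed in when it is done.

```bash
ls; mkdir -p pics; python3 - <<'E'
from plant import ctrl, viewer
import cv2
print(ctrl.get_state()); print(ctrl.grip_point_offset)
for n in("side","top"):
    cv2.imwrite(f"pics/{n}0.png",viewer.grab_frame(n)); print(viewer.camera_model(n))
E
```

```text
pics
{'clock': 0.0, 'joints': array([ 6.10513224e+01,  7.51623281e+00,  8.53285860e+01,  1.02797165e-03,
        8.72628160e+01, -4.89450591e+00]), 'qvel': array([-0.02122744,  0.01105063, -0.07391178, -0.02357742, -0.02468945,
        0.07678887]), 'tau': array([ 1.17314544e-04, -5.69402683e+01, -5.00551951e+01, -3.16190408e-04,
        1.52467604e-02, -1.87317340e-05]), 'tcp_pos': array([244.27911232, 547.41659624, 230.23936585]), 'ee_rot': array([[-9.24963658e-04, -9.13160052e-01,  4.07600127e-01],
       [-1.63518447e-03,  4.07601138e-01,  9.13158605e-01],
       [-9.99998235e-01,  1.78137127e-04, -1.87020137e-03]]), 'wrist_force': array([-0.43519253, -0.07568452, -0.21464931]), 'ft_torque': array([-0.01909159,  0.04899622, -0.00824996]), 'opening': 0.9938042886532267}
18.700000000000003
{'intrinsics': array([[385.8850986 ,   0.        , 280.62240247],
       [  0.        , 385.8850986 , 210.79199707],
       [  0.        ,   0.        ,   1.        ]]), 'cam_to_world': array([[ 7.11153271e-01, -4.31148555e-01,  5.55312478e-01,
        -1.84949546e+02],
       [-7.02827471e-01, -4.16712964e-01,  5.76527407e-01,
        -8.22912373e+02],
       [-1.71630496e-02, -8.00288216e-01, -5.99369836e-01,
         9.23242653e+02],
       [ 0.00000000e+00,  0.00000000e+00,  0.00000000e+00,
         1.00000000e+00]])}
{'intrinsics': array([[482.99300101,   0.        , 276.9834867 ],
       [  0.        , 482.99300101, 206.71024711],
       [  0.        ,   0.        ,   1.        ]]), 'cam_to_world': array([[-1.18778323e-02, -9.97459958e-01,  7.02321145e-02,
         4.65341396e+02],
       [-9.99871861e-01,  1.26016595e-02,  9.87212929e-03,
        -1.57452181e+01],
       [-1.07320949e-02, -7.01058556e-02, -9.97481825e-01,
         1.83199215e+03],
       [ 0.00000000e+00,  0.00000000e+00,  0.00000000e+00,
         1.00000000e+00]])}
```

View pics/side0.png

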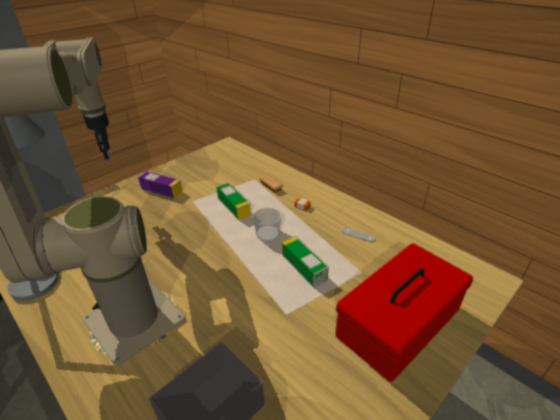

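View pics/top0.png

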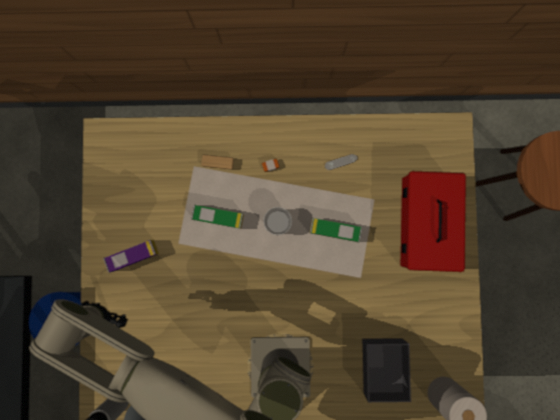

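The side view shows the tins at about (234,201) and (305,260), with the cup at (267,224). The top view shows the tins at (217,217) and (337,230), with the cup at (278,221). Both yellow flap ends face the cup. Next I'll measure with masks.

```bash
cat > h.py <<'E'
import numpy as np, cv2
from plant import ctrl, viewer
def ray(n,uv):
    m=viewer.camera_model(n);K=m["intrinsics"];T=m["cam_to_world"]
    d=T[:3,:3]@np.linalg.solve(K,[uv[0],uv[1],1.]);return T[:3,3],d/np.linalg.norm(d)
def onz(n,uv,z):
    o,d=ray(n,uv);return o+d*(z-o[2])/d[2]
def tri(uvs,uvt):
    o1,d1=ray("side",uvs);o2,d2=ray("top",uvt)
    t=np.linalg.lstsq(np.c_[d1,-d2],o2-o1,rcond=None)[0]
    a=o1+t[0]*d1;b=o2+t[1]*d2
    return (a+b)/2,np.linalg.norm(a-b)
def proj(n,p):
    m=viewer.camera_model(n);T=m["cam_to_world"];c=T[:3,:3].T@(np.asarray(p)-T[:3,3]);q=m["intrinsics"]@c;return q[:2]/q[2]
E
python3 - <<'E'
from h import *
for n in("side","top"):
    im=cv2.imread(f"pics/{n}0.png");h=cv2.cvtColor(im,cv2.COLOR_BGR2HSV)
    g=cv2.inRange(h,(45,120,40),(80,255,255))
    y=cv2.inRange(h,(22,200,130),(34,255,255))
    for nm,m in(("g",g),("y",y)):
        k,l,s,c=cv2.connectedComponentsWithStats(m)
        for i in range(1,k):
            if s[i,4]>12:
                print(n,nm,s[i],c[i].round(1))
    box=(200,150,340,300) if n=="side" else (180,180,380,260)
    cr=im[box[1]:box[3],box[0]:box[2]]
    cv2.imwrite(f"pics/{n}c.png",cv2.resize(cr,None,fx=4,fy=4,interpolation=cv2.INTER_CUBIC))
E
```

```text
side g [217 184  30  33 345] [230.2 198.9]
side g [283 240  43  44 688] [300.1 258.8]
side y [236 201  12   6  26] [241.3 203.8]
side y [239 206  11  12  96] [244.1 211.9]
side y [283 238  14   7  37] [289.4 240.9]
top g [193 206   8  14  74] [196.6 212.4]
top g [213 209  24  18 304] [224.9 217.5]
top g [316 220  24  18 308] [327.3 228. ]
top g [349 226  11  15  79] [355.6 233.3]
top y [313 220   3  13  17] [314.1 226.6]
```

View pics/sidec.png

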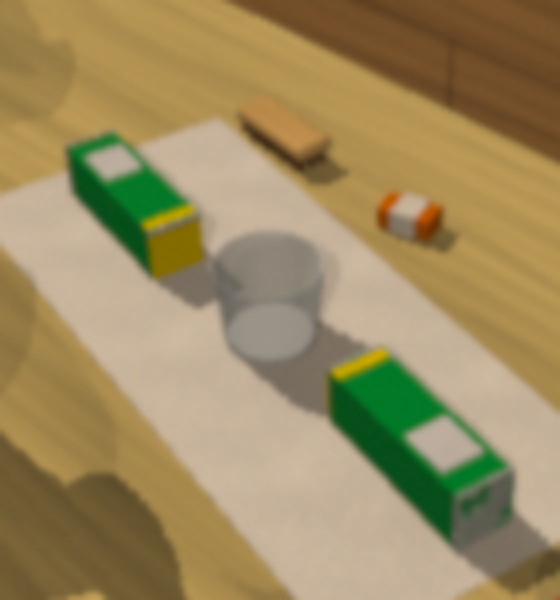

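View pics/topc.png

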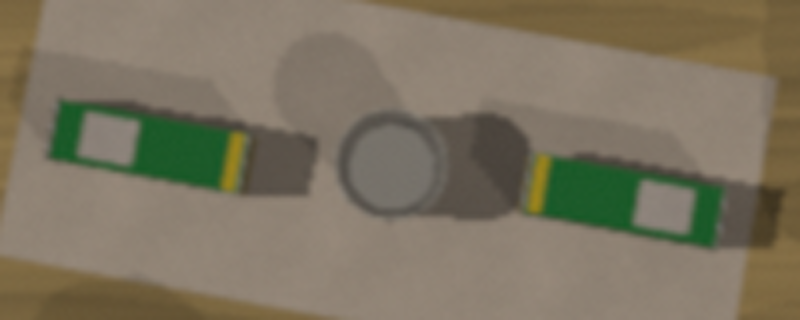

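Both crops are at 4x and show the roof corners of the tins clearly. I'll triangulate those corners, plus the cup rim.

```bash
python3 - <<'E'
from h import *
S=np.array([200,150]);T=np.array([180,180]);off=-0.375
f=lambda p,o:np.array(p)/4+off+o
sets={"L":[((68,150),(50,158)),((112,133),(62,100)),((197,207),(246,132)),((145,222),(238,192))],
"R":[((330,377),(526,212)),((385,350),(533,153)),((511,468),(722,184)),((452,488),(716,247))],
"cup":[((269,268),(390,163))]}
for k,v in sets.items():
    P=[]
    for s,t in v:
        p,e=tri(f(s,S),f(t,T));print(k,p.round(1),round(e,1));P.append(onz("top",f(t,T),60 if k!="cup" else 85))
    P=np.array(P);print("plane",P.round(1).tolist(),"mean",P.mean(0).round(1))
    if k!="cup":
        r=cv2.minAreaRect(P[:,:2].astype(np.float32));print(r)
# cup circle onto z0/85; bystanders
im=cv2.imread("pics/top0.png")
for nm,uv in dict(brush=(217,162),wax=(271,165),scraper=(341,162),box=(434,221)).items(): print(nm,onz("top",uv,20).round())
E
```

```text
L [548.8 314.8  56.8] 0.9
L [600.6 304.6  58.1] 2.9
L [569.2 134.   64. ] 1.4
L [513.2 141.7  71.7] 3.5
plane [[548.3, 314.5, 60.0], [601.6, 303.4, 60.0], [570.0, 133.9, 60.0], [514.9, 141.6, 60.0]] mean [558.7 223.4  60. ]
((558.8500366210938, 222.7958526611328), (176.01446533203125, 55.50991439819336), 79.07689666748047)
R [ 493.5 -122.4   53.5] 0.1
R [ 549.  -131.1   54.2] 3.7
R [ 516.4 -301.9   55.5] 1.7
R [ 458.2 -292.3   69.2] 3.4
plane [[493.4, -122.1, 60.0], [547.4, -129.4, 60.0], [516.8, -301.8, 60.0], [459.4, -294.9, 60.0]] mean [ 504.3 -212.    60. ]
((503.3927307128906, -212.16749572753906), (178.32705688476562, 57.75196075439453), 79.9541015625)
cup [539.4   1.4  77.6] 0.8
plane [[538.8, 1.6, 85.0]] mean [538.8   1.6  85. ]
brush [766. 228.  20.]
wax [751.  23.  20.]
scraper [ 759. -242.   20.]
box [ 532. -584.   20.]
```

```bash
cat >> h.py <<'E'
from scipy.spatial.transform import Rotation as Ro
YAW=10.7
def down(yaw=YAW,flip=1):
    a=np.radians(yaw);m=flip*np.array([-np.sin(a),-np.cos(a),0]);x=np.array([0,0,-1.]);y=-m;return np.c_[x,y,np.cross(x,y)]
def plan(p,R):
    s=ctrl.get_state();E=np.array(s["ee_rot"])
    print("shift m",(E.T@(np.array(p)-s["tcp_pos"])/1000).round(4),"rot",Ro.from_matrix(E.T@R).as_rotvec(degrees=True).round(2))
def st():
    s=ctrl.get_state();print("t",round(s["clock"],2),"tcp",s["tcp_pos"].round(1),"j",s["joints"].round(1),"F",s["wrist_force"].round(2),"M",s["ft_torque"].round(3),"op",round(s["opening"],3))
E
python3 - <<'E'
from h import *
plan((558.7,223.4,150),down())
E
```

```text
shift m [ 0.0806 -0.4192 -0.1676] rot [ 7.665e+01 -9.000e-02  6.000e-02]
```

```bash
python3 -m jog '[[-1,[0.0,-0.035,-0.014],[7,0,0]],[-1,[0.01,-0.07,-0.028],[14,0,0]],[-1,[0.02,-0.105,-0.042],[21,0,0]],[-1,[0.03,-0.14,-0.056],[28,0,0]],[-1,[0.03,-0.175,-0.07],[35,0,0]],[-1,[0.03,-0.21,-0.084],[42,0,0]],[-1,[0.03,-0.245,-0.098],[49,0,0]],[-1,[0.03,-0.28,-0.112],[56,0,0]]]' 50
python3 - <<'E'
from h import *
st();plan((558.7,223.4,150),down())
E
```

```text
clock: 0.77
tcp_pos: [455.0, 329.3, 200.0]
ee_rot: [[-0.001, -0.167, 0.986], [-0.002, 0.986, 0.167], [-1.0, -0.002, -0.002]]
wrist_force: [0.5, 0.6, -0.6]
opening: 1.003
t 0.77 tcp [455.  329.3 200. ] j [30.7  2.6 93.7 -0.  83.8 21.1] F [ 0.48  0.62 -0.55] M [ 0.016 -0.085 -0.061] op 1.003
shift m [ 0.0501 -0.1217  0.0847] rot [20.3  -0.08  0.11]
```

```bash
python3 -m jog '[[-1,[0.01,-0.03,0.02],[6,0,0]],[-1,[0.02,-0.06,0.04],[12,0,0]],[-1,[0.03,-0.09,0.06],[18,0,0]],[-1,[0.04,-0.122,0.085],[20.3,0,0]],[-1,[0.05,-0.122,0.085],[20.3,0,0]],[-1,[0.05,-0.122,0.085],[20.3,0,0]],[-1,[0.05,-0.122,0.085],[20.3,0,0]],[-1,[0.05,-0.122,0.085],[20.3,0,0]]]'
python3 - <<'E'
from h import *
st();plan((558.7,223.4,18),down())
cv2.imwrite("pics/side1.png",cv2.resize(viewer.grab_frame("side")[100:300,130:370],None,fx=3,fy=3))
cv2.imwrite("pics/top1.png",cv2.resize(viewer.grab_frame("top")[150:280,170:380],None,fx=3,fy=3))
E
```

```text
clock: 1.43
tcp_pos: [558.5, 224.0, 150.2]
ee_rot: [[-0.002, 0.184, 0.983], [-0.002, 0.983, -0.184], [-1.0, -0.002, -0.002]]
wrist_force: [-0.1, -0.8, -1.0]
opening: 0.999
t 1.43 tcp [558.5 224.  150.2] j [17.  10.7 90.2 -0.1 79.2 27.6] F [-0.12 -0.82 -1.04] M [ 0.025 -0.025  0.07 ] op 0.999
shift m [ 0.1322 -0.0002  0.0006] rot [ 0.08 -0.09  0.11]
```

View pics/side1.png

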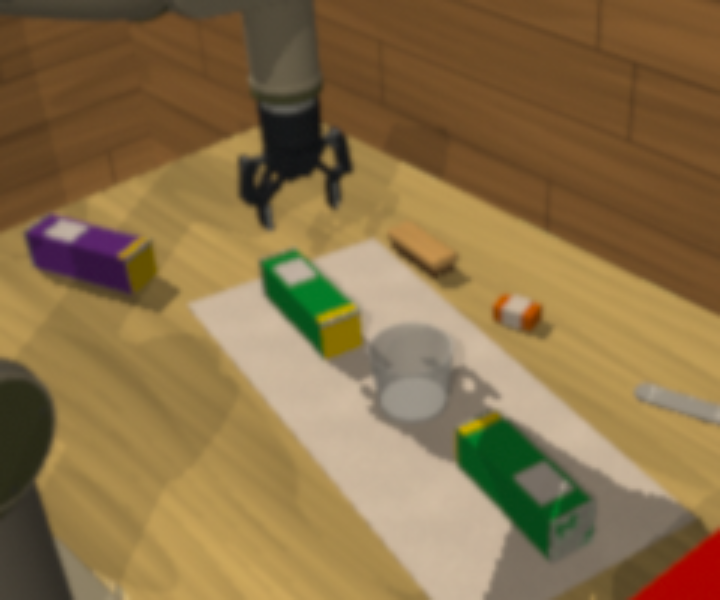

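View pics/top1.png

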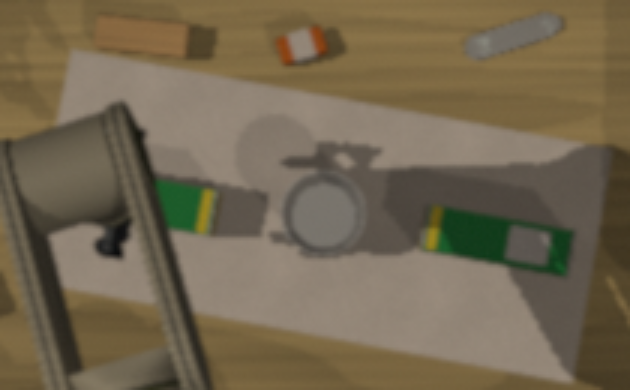

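The gripper is above the left tin and lined up along it, and nothing has been disturbed. I'll descend and grasp.

```bash
python3 -m jog '[[-1,[0.03,0,0],[0,0,0]],[-1,[0.06,0,0],[0,0,0]],[-1,[0.09,0,0],[0,0,0]],[-1,[0.115,0,0],[0,0,0]],[-1,[0.132,0,0],[0,0,0]],[-1,[0.132,0,0],[0,0,0]],[-1,[0.132,0,0],[0,0,0]],[0.2,[0.132,0,0],[0,0,0]]]' 50
python3 -m jog '[[1,[0,0,0],[0,0,0]],[1,[0,0,0],[0,0,0]],[1,[0,0,0],[0,0,0]],[1,[0,0,0],[0,0,0]],[1,[0,0,0],[0,0,0]],[1,[0,0,0],[0,0,0]],[1,[0,0,0],[0,0,0]],[1,[0,0,0],[0,0,0]]]' 50
python3 -c "
from h import *
st()"
```

```text
clock: 2.2
tcp_pos: [559.8, 225.2, 21.0]
ee_rot: [[0.002, 0.183, 0.983], [-0.001, 0.983, -0.183], [-1.0, -0.0, 0.002]]
wrist_force: [0.8, -0.3, 1.1]
opening: 0.882
clock: 2.87
tcp_pos: [561.8, 226.2, 24.1]
ee_rot: [[0.006, 0.182, 0.983], [0.001, 0.983, -0.182], [-1.0, 0.002, 0.006]]
wrist_force: [-1.0, 1.6, 7.0]
opening: 0.649
t 2.87 tcp [561.8 226.2  24.1] j [17.1 18.8 94.9 -0.  65.9 27.6] F [-1.01  1.59  7.02] M [0.136 0.372 0.119] op 0.649
```

```bash
python3 -m jog '[[1,[-0.01,0,0],[0,0,0]],[1,[-0.025,0,0],[0,0,0]],[1,[-0.045,0,0],[0,0,0]],[1,[-0.07,0,0],[0,0,0]],[1,[-0.095,0,0],[0,0,0]],[1,[-0.12,0,0],[0,0,0]],[1,[-0.14,0,0],[0,0,0]],[1,[-0.15,0,0],[0,0,0]]]' 60
python3 -m jog '[[1,[0,0,0],[0,0,0]],[1,[0,0,0],[0,0,0]],[1,[0,0,0],[0,0,0]],[1,[0,0,0],[0,0,0]],[1,[0,0,0],[0,0,0]],[1,[0,0,0],[0,0,0]],[1,[0,0,0],[0,0,0]],[1,[0,0,0],[0,0,0]]]' 60
cat >> h.py <<'E'
def feel(tag,n=14):
    M=[];F=[]
    for i in range(n):
        f=viewer.grab_frame("side");s=ctrl.get_state();M.append(s["ft_torque"]);F.append(s["wrist_force"])
    M=np.array(M);F=np.array(F);E=np.array(s["ee_rot"])
    print(tag,"M",M.mean(0).round(4),"sd",M.std(0).round(3),"about jaw",(M@E[:,2]).mean().round(4),"F",F.mean(0).round(2))
    cv2.imwrite(f"pics/{tag}.png",cv2.resize(f[60:300,100:370],None,fx=2.5,fy=2.5)); st(); print(E.round(3).tolist())
E
python3 -c "
from h import *
feel('lev1')"
```

```text
clock: 3.53
tcp_pos: [562.5, 226.4, 179.1]
ee_rot: [[0.012, 0.182, 0.983], [0.003, 0.983, -0.183], [-1.0, 0.005, 0.011]]
wrist_force: [1.0, -0.1, -1.6]
opening: 0.648
clock: 4.2
tcp_pos: [562.3, 226.4, 178.5]
ee_rot: [[0.011, 0.182, 0.983], [0.003, 0.983, -0.182], [-1.0, 0.005, 0.011]]
wrist_force: [0.1, 0.2, -2.8]
opening: 0.649
lev1 M [-0.0171  0.0034  0.0074] sd [0.029 0.023 0.025] about jaw -0.0174 F [-0.08  0.07 -2.4 ]
t 4.9 tcp [562.5 226.4 179.1] j [17.1  9.4 88.6 -0.  81.2 27.6] F [ 0.1   0.56 -1.68] M [0.021 0.014 0.039] op 0.653
[[0.012, 0.182, 0.983], [0.003, 0.983, -0.183], [-1.0, 0.005, 0.011]]
```

View pics/lev1.png

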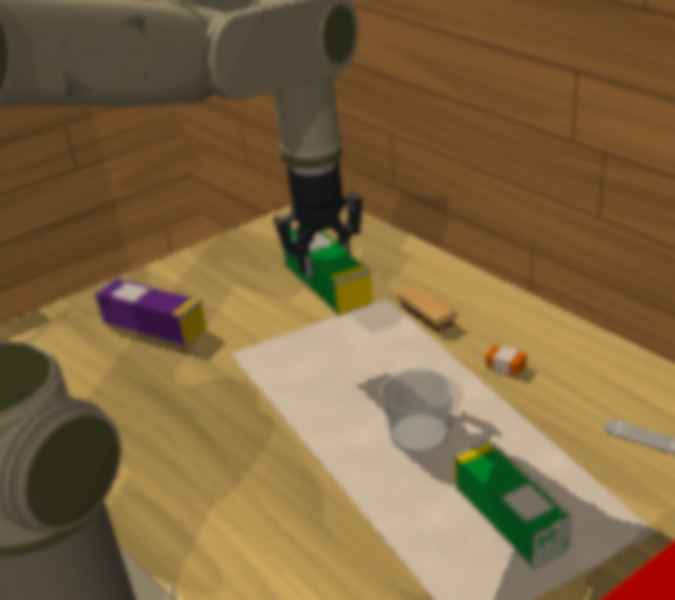

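The tin is lifted and looks level, with its flap shut. Now I'll tip it back 40°.

```bash
python3 -m jog '[[1,[0,0,0],[0,0,-5]],[1,[0,0,0],[0,0,-10]],[1,[0,0,0],[0,0,-15]],[1,[0,0,0],[0,0,-20]],[1,[0,0,0],[0,0,-25]],[1,[0,0,0],[0,0,-30]],[1,[0,0,0],[0,0,-35]],[1,[0,0,0],[0,0,-40]]]' 60
python3 -m jog '[[1,[0,0,0],[0,0,0]],[1,[0,0,0],[0,0,0]],[1,[0,0,0],[0,0,0]],[1,[0,0,0],[0,0,0]],[1,[0,0,0],[0,0,0]],[1,[0,0,0],[0,0,0]],[1,[0,0,0],[0,0,0]],[1,[0,0,0],[0,0,0]]]' 60
python3 -c "
from h import *
feel('tip1')"
```

```text
clock: 5.57
tcp_pos: [562.8, 227.3, 179.6]
ee_rot: [[-0.107, 0.148, 0.983], [-0.632, 0.753, -0.182], [-0.768, -0.641, 0.013]]
wrist_force: [0.2, -1.0, -2.7]
opening: 0.649
clock: 6.23
tcp_pos: [563.0, 227.0, 180.3]
ee_rot: [[-0.107, 0.149, 0.983], [-0.631, 0.754, -0.183], [-0.768, -0.64, 0.014]]
wrist_force: [0.7, 0.0, -2.4]
opening: 0.647
tip1 M [ 0.5367 -0.0813  0.001 ] sd [0.024 0.026 0.019] about jaw 0.5425 F [ 0.04  0.11 -2.74]
t 6.93 tcp [562.8 227.2 179.6] j [ 33.4  36.5  63.3 -29.4 107.4  42.1] F [-0.34 -0.7  -3.09] M [ 0.527 -0.035  0.001] op 0.648
[[-0.107, 0.148, 0.983], [-0.632, 0.753, -0.182], [-0.768, -0.641, 0.013]]
```

View pics/tip1.png

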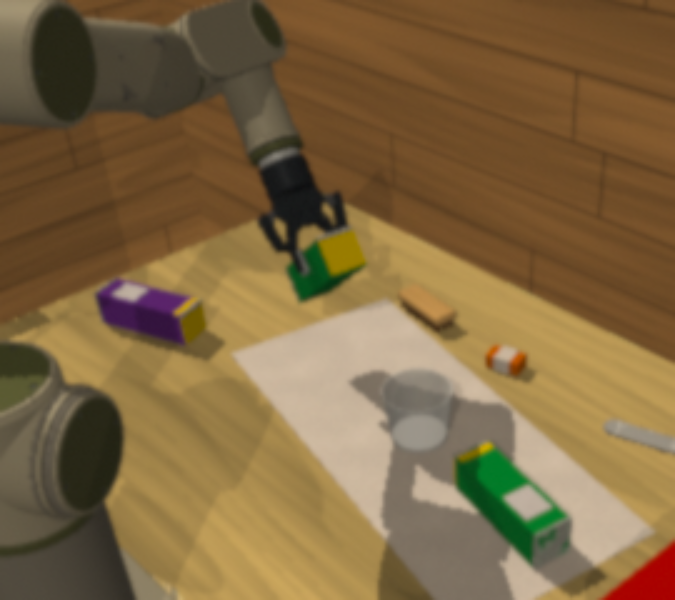

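The tin is tipped back 40°, with its flap up and shut. I'll return to level and compare the moments there.

```bash
python3 -m jog '[[1,[0,0,0],[0,0,5]],[1,[0,0,0],[0,0,10]],[1,[0,0,0],[0,0,15]],[1,[0,0,0],[0,0,20]],[1,[0,0,0],[0,0,25]],[1,[0,0,0],[0,0,30]],[1,[0,0,0],[0,0,35]],[1,[0,0,0],[0,0,38.5]]]' 60
python3 -m jog '[[1,[0,0,0],[0,0,0.5]],[1,[0,0,0],[0,0,0.5]],[1,[0,0,0],[0,0,0.5]],[1,[0,0,0],[0,0,0.5]],[1,[0,0,0],[0,0,0.5]],[1,[0,0,0],[0,0,0.5]],[1,[0,0,0],[0,0,0.5]],[1,[0,0,0],[0,0,0.5]]]' 60
python3 -c "
from h import *
feel('lev2')"
```

```text
clock: 7.6
tcp_pos: [563.1, 226.7, 180.7]
ee_rot: [[0.011, 0.183, 0.983], [-0.022, 0.983, -0.183], [-1.0, -0.019, 0.015]]
wrist_force: [-0.7, -0.9, -3.0]
opening: 0.644
clock: 8.27
tcp_pos: [563.0, 227.1, 180.4]
ee_rot: [[0.012, 0.182, 0.983], [-0.014, 0.983, -0.182], [-1.0, -0.011, 0.014]]
wrist_force: [0.3, 0.7, -2.2]
opening: 0.645
lev2 M [-0.0445  0.0187 -0.0015] sd [0.028 0.033 0.024] about jaw -0.0472 F [ 0.25  0.07 -2.63]
t 8.97 tcp [563.1 226.7 180.7] j [17.7  9.8 88.1 -0.9 81.7 28.3] F [ 0.84 -0.78 -3.01] M [-0.06   0.018 -0.017] op 0.648
[[0.013, 0.183, 0.983], [-0.013, 0.983, -0.183], [-1.0, -0.011, 0.015]]
```

Level before versus after differs by about −0.044 N·m once corrected for residual tilt. The puck should give −0.06 and the bar −0.008. I'll average longer to be sure.

```bash
python3 -m jog '[[1,[0,0,0],[0,0,0.5]],[1,[0,0,0],[0,0,0.8]],[1,[0,0,0],[0,0,0.8]],[1,[0,0,0],[0,0,0.8]],[1,[0,0,0],[0,0,0.8]],[1,[0,0,0],[0,0,0.8]],[1,[0,0,0],[0,0,0.8]],[1,[0,0,0],[0,0,0.8]]]' 60
python3 -c "
from h import *
feel('lev3',50)"
```

```text
clock: 9.63
tcp_pos: [563.2, 226.7, 180.7]
ee_rot: [[0.015, 0.183, 0.983], [0.001, 0.983, -0.183], [-1.0, 0.003, 0.015]]
wrist_force: [0.7, -0.3, -2.3]
opening: 0.65
lev3 M [-0.0654  0.018   0.0004] sd [0.032 0.03  0.029] about jaw -0.0675 F [ 0.03 -0.   -2.59]
t 12.13 tcp [563.1 226.7 180.7] j [17.2  9.3 88.5 -0.2 81.3 27.8] F [-0.1   0.46 -3.  ] M [-0.089  0.035 -0.025] op 0.645
[[0.015, 0.183, 0.983], [0.001, 0.983, -0.183], [-1.0, 0.003, 0.015]]
```

View pics/lev3.png

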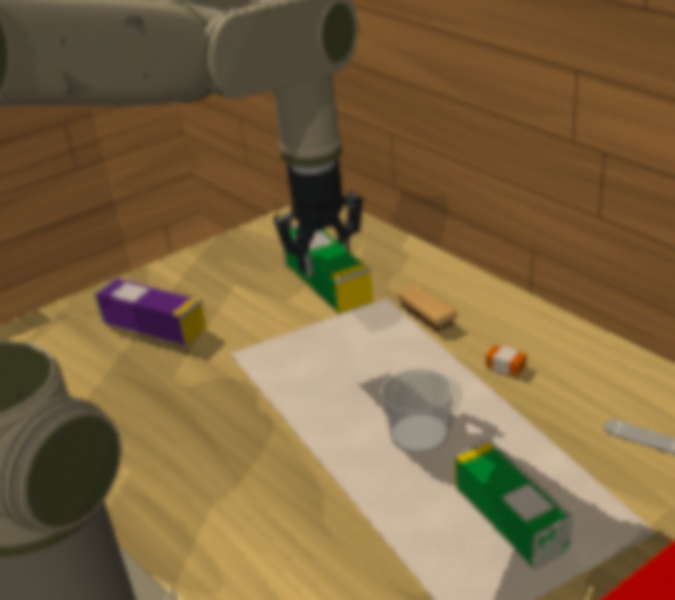

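The difference is −0.052 ± 0.009 N·m, so the weight shifted and this tin holds the puck. Next I'll check the mouth position relative to the tool against the image (lower flap edge centre at about (242,182) px), then plan the pour.

```bash
python3 - <<'E'
from h import *
s=ctrl.get_state();E=np.array(s["ee_rot"]);p=s["tcp_pos"]
for l in (88,93,98):
  e=p+E@[21,-l,0];print(l,e.round(1),proj("side",e).round(1))
edge=np.array([0,0,0.])
m=-down()[:,1]
cup=np.array([538.8,1.6,0])
R=down()
for ang in (0,30,55):
  Ra=R@Ro.from_rotvec([0,0,ang],degrees=True).as_matrix()
  tgt=cup-25*m+[0,0,103]
  print(ang,tgt.round(1),"tcp",(tgt-Ra@[21,-93,0]).round(1))
plan(cup-25*m+[0,0,125]-R@[21,-93,0],R)
E
```

```text
88 [547.4 140.2 159.4] [241.8 182. ]
93 [546.4 135.3 159.4] [242.4 182.6]
98 [545.5 130.4 159.4] [243.1 183.2]
0 [543.4  26.2 103. ] tcp [560.7 117.5 124. ]
30 [543.4  26.2 103. ] tcp [556.4  95.  167.7]
55 [543.4  26.2 103. ] tcp [550.2  61.7 191.2]
shift m [ 0.0346 -0.1079  0.0171] rot [ 0.16  0.85 -0.19]
```

```bash
python3 -m jog '[[1,[0.002,-0.004,0.001],[0,0,-2]],[1,[0.008,-0.014,0.003],[0,0.2,-5]],[1,[0.015,-0.03,0.005],[0,0.4,-8]],[1,[0.022,-0.047,0.008],[0,0.6,-8]],[1,[0.03,-0.066,0.011],[0,0.8,-8]],[1,[0.037,-0.085,0.014],[0,0.8,-8]],[1,[0.042,-0.1,0.016],[0,0.8,-8]],[1,[0.045,-0.107,0.017],[0,0.8,-8]]]' 60
python3 -m jog '[[1,[0,0,0],[0,0,0]],[1,[0,0,0],[0,0,0]],[1,[0,0,0],[0,0,1]],[1,[0,0,0],[0,0,2]],[1,[0,0,0],[0,0,3]],[1,[0,0,0],[0,0,4]],[1,[0,0,0],[0,0,5]],[1,[0,0,0],[0,0,6]]]' 60
python3 - <<'E'
from h import *
st()
for n in("side","top"):
  f=viewer.grab_frame(n);f=f[110:270,170:330] if n=="side" else f[150:290,180:380]
  cv2.imwrite(f"pics/{n}p0.png",cv2.resize(f,None,fx=4 if n=="top" else 3.75,fy=4 if n=="top" else 3.75,interpolation=cv2.INTER_CUBIC))
m=-down()[:,1];cup=np.array([538.8,1.6,0]);R=down()
tgt=cup-25*m+[0,0,105]
for ang in (3,6,9,12,15,18,21,24,27,30,40,50,60):
  Ra=R@Ro.from_rotvec([0,0,ang],degrees=True).as_matrix();print(ang,end=" ");plan(tgt-Ra@[21,-93,0],Ra)
E
```

```text
clock: 12.8
tcp_pos: [560.5, 116.5, 134.8]
ee_rot: [[-0.025, 0.183, 0.983], [-0.134, 0.974, -0.185], [-0.991, -0.137, -0.0]]
wrist_force: [-1.6, -0.5, -2.1]
opening: 0.647
clock: 13.47
tcp_pos: [560.6, 116.6, 135.0]
ee_rot: [[-0.005, 0.185, 0.983], [-0.03, 0.982, -0.185], [-1.0, -0.03, 0.0]]
wrist_force: [-0.6, 0.4, -2.6]
opening: 0.647
t 13.47 tcp [560.6 116.6 135. ] j [ 7.7  7.7 95.3 -1.7 77.6 18.7] F [-0.64  0.36 -2.65] M [0.022 0.005 0.029] op 0.647
3 shift m [ 0.004   0.0004 -0.0001] rot [-0.02  0.01  4.79]
6 shift m [-0.0007 -0.0012 -0.0001] rot [-0.02  0.01  7.79]
9 shift m [-0.0053 -0.0031 -0.0001] rot [-2.000e-02  1.000e-02  1.079e+01]
12 shift m [-0.0098 -0.0052 -0.0001] rot [-2.000e-02  1.000e-02  1.379e+01]
15 shift m [-0.0142 -0.0075 -0.0001] rot [-2.000e-02  1.000e-02  1.679e+01]
18 shift m [-0.0185 -0.0101 -0.0001] rot [-2.000e-02  1.000e-02  1.979e+01]
21 shift m [-0.0226 -0.0129 -0.0001] rot [-2.000e-02  1.000e-02  2.279e+01]
24 shift m [-0.0266 -0.0159 -0.0001] rot [-2.000e-02  1.000e-02  2.579e+01]
27 shift m [-0.0305 -0.0191 -0.0001] rot [-1.000e-02  1.000e-02  2.879e+01]
30 shift m [-0.0341 -0.0225 -0.0001] rot [-1.000e-02  1.000e-02  3.179e+01]
40 shift m [-0.0449 -0.0351 -0.0001] rot [-1.000e-02  1.000e-02  4.179e+01]
50 shift m [-0.0533 -0.0495 -0.0001] rot [-1.000e-02  1.000e-02  5.179e+01]
60 shift m [-0.0591 -0.065  -0.0001] rot [-1.000e-02  1.000e-02  6.179e+01]
```

View pics/sidep0.png

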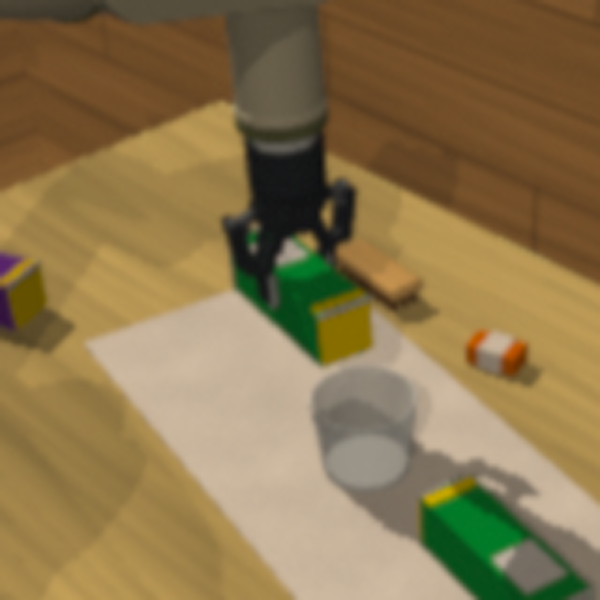

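View pics/topp0.png

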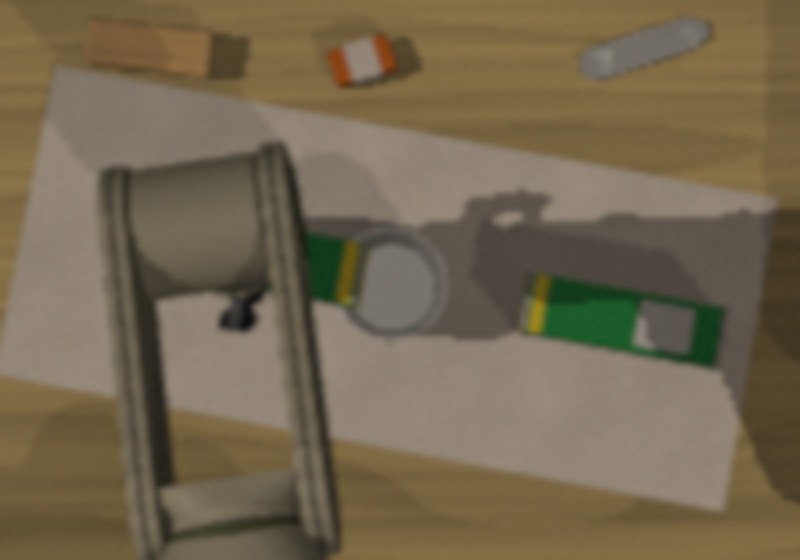

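The mouth is level and just inside the near cup rim: mouth at about (353,273), cup centre at (392,284) in the 4x top crop. I'll tilt slowly about the mouth edge.

```bash
python3 -m jog '[[1,[0.004,0,0],[0,0,3]],[1,[0.004,0,0],[0,0,5]],[1,[0.001,-0.001,0],[0,0,6.5]],[1,[-0.001,-0.001,0],[0,0,8]],[1,[-0.003,-0.002,0],[0,0,9.2]],[1,[-0.005,-0.003,0],[0,0,10.5]],[1,[-0.0065,-0.0035,0],[0,0,11.5]],[1,[-0.0075,-0.004,0],[0,0,12.3]]]' 60
cat > look.py <<'E'
from h import *
import sys
st();t=sys.argv[1]
a=viewer.grab_frame("side")[110:270,170:330];b=viewer.grab_frame("top")[160:300,200:360]
a=cv2.resize(a,(480,480),interpolation=cv2.INTER_CUBIC);b=cv2.resize(b,None,fx=2,fy=3);b=cv2.resize(b[:,:],(320,480)) if 0 else cv2.resize(viewer.grab_frame("top")[180:300,230:310],(320,480),interpolation=cv2.INTER_CUBIC)
cv2.imwrite(f"pics/{t}.png",np.hstack([a,b]))
m=-down()[:,1];cup=np.array([538.8,1.6,0]);R=down()
tgt=cup-25*m+[0,0,105]
for ang in map(float,sys.argv[2:]):
  Ra=R@Ro.from_rotvec([0,0,ang],degrees=True).as_matrix();print(ang,end=" ");plan(tgt-Ra@[21,-93,0],Ra)
E
python3 look.py p1 12 15 20 25 30 35 40 45 50 55
```

```text
clock: 14.23
tcp_pos: [559.9, 112.1, 142.8]
ee_rot: [[0.035, 0.183, 0.983], [0.18, 0.966, -0.186], [-0.983, 0.184, 0.0]]
wrist_force: [-0.5, -0.2, -2.1]
opening: 0.648
t 14.23 tcp [559.9 112.1 142.8] j [-0.5  3.4 99.7 10.8 75.3  7.6] F [-0.52 -0.15 -2.1 ] M [-0.132  0.009 -0.011] op 0.648
12.0 shift m [-0.0024 -0.0003 -0.0002] rot [-0.05  0.02  1.49]
15.0 shift m [-0.0072 -0.0017 -0.0002] rot [-0.05  0.02  4.49]
20.0 shift m [-0.0151 -0.0045 -0.0002] rot [-0.05  0.02  9.49]
25.0 shift m [-0.0226 -0.008  -0.0002] rot [-0.05  0.02 14.49]
30.0 shift m [-0.0299 -0.0121 -0.0001] rot [-0.05  0.02 19.49]
35.0 shift m [-0.0367 -0.0168 -0.0001] rot [-0.05  0.03 24.49]
40.0 shift m [-0.0431 -0.0221 -0.0001] rot [-0.05  0.03 29.49]
45.0 shift m [-0.049  -0.028  -0.0001] rot [-5.000e-02  3.000e-02  3.449e+01]
50.0 shift m [-0.0544 -0.0343 -0.0001] rot [-5.000e-02  3.000e-02  3.949e+01]
55.0 shift m [-0.0592 -0.0411 -0.0001] rot [-5.000e-02  3.000e-02  4.449e+01]
```

View pics/p1.png

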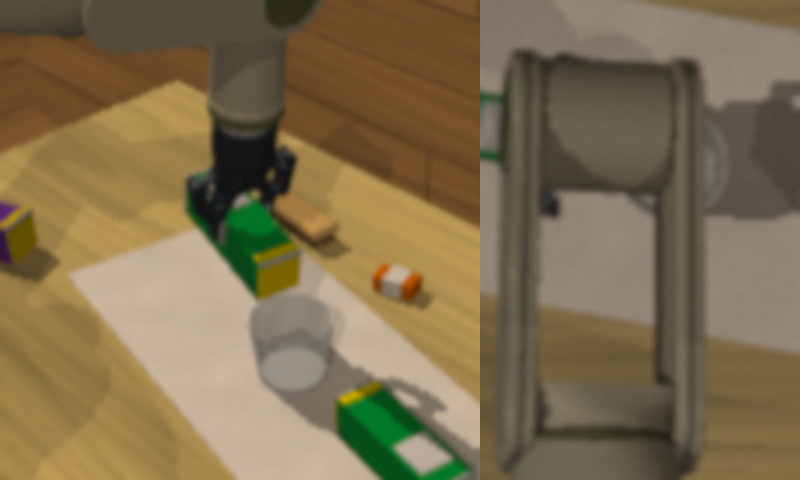

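At about 10.5° the flap still looks shut. I'll keep going at a moderate rate.

```bash
python3 -m jog '[[1,[-0.0024,-0.0003,0],[0,0,1.5]],[1,[-0.005,-0.001,0],[0,0,3]],[1,[-0.0072,-0.0017,0],[0,0,4.5]],[1,[-0.01,-0.0027,0],[0,0,6.2]],[1,[-0.0125,-0.0036,0],[0,0,7.9]],[1,[-0.0151,-0.0045,0],[0,0,9.5]],[1,[-0.0151,-0.0045,0],[0,0,9.5]],[1,[-0.0151,-0.0045,0],[0,0,9.5]]]' 60
python3 look.py p2 20 25 30 35 40 45 50 55
```

```text
clock: 15.05
tcp_pos: [558.6, 104.6, 156.5]
ee_rot: [[0.064, 0.176, 0.982], [0.335, 0.923, -0.187], [-0.94, 0.341, 0.0]]
wrist_force: [-1.1, 0.2, -2.2]
opening: 0.649
t 15.05 tcp [558.6 104.6 156.5] j [ -7.4   1.4 102.   20.5  76.3  -1.4] F [-1.06  0.22 -2.23] M [-0.234  0.087 -0.005] op 0.649
20.0 shift m [-0.0001 -0.0003 -0.0001] rot [-0.02  0.02  0.04]
25.0 shift m [-0.0081 -0.0025 -0.0001] rot [-0.02  0.02  5.04]
30.0 shift m [-0.0159 -0.0054 -0.0001] rot [-0.02  0.02 10.04]
35.0 shift m [-0.0235 -0.0089 -0.0001] rot [-0.02  0.02 15.04]
40.0 shift m [-0.0306 -0.0131 -0.0001] rot [-2.000e-02  2.000e-02  2.004e+01]
45.0 shift m [-0.0374 -0.0179 -0.0001] rot [-2.000e-02  2.000e-02  2.504e+01]
50.0 shift m [-0.0438 -0.0233 -0.0001] rot [-2.000e-02  2.000e-02  3.004e+01]
55.0 shift m [-0.0496 -0.0292 -0.0001] rot [-1.000e-02  2.000e-02  3.504e+01]
```

View pics/p2.png

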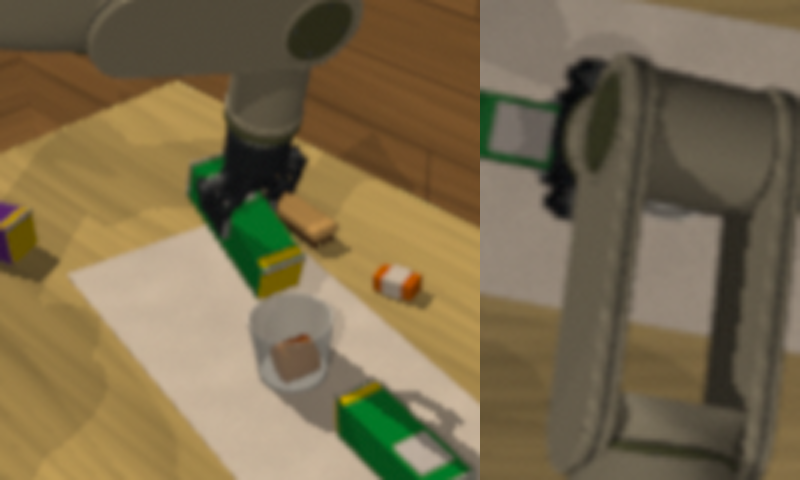

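The puck is in the cup at about (297,357) in the left crop, and the flap is closed again. I'll raise the tin, level it and take it back.

```bash
python3 -m jog '[[1,[-0.009,0.003,0],[0,0,0]],[1,[-0.024,0.008,0],[0,0,0]],[1,[-0.042,0.015,0],[0,0,0]],[1,[-0.056,0.021,0],[0,0,-4]],[1,[-0.066,0.024,0],[0,0,-8]],[1,[-0.075,0.027,0],[0,0,-12]],[1,[-0.075,0.027,0],[0,0,-16]],[1,[-0.075,0.027,0],[0,0,-20]]]' 60
python3 - <<'E'
from h import *
st()
plan((561.8,226.2,110),down()); plan((561.8,226.2,26),down())
E
```

```text
clock: 15.87
tcp_pos: [559.5, 105.5, 239.1]
ee_rot: [[0.004, 0.186, 0.982], [-0.004, 0.982, -0.186], [-1.0, -0.003, 0.004]]
wrist_force: [0.3, -0.3, -2.6]
opening: 0.647
t 15.87 tcp [559.5 105.5 239.1] j [ 5.7  2.4 89.8 -0.2 87.6 16.4] F [ 0.26 -0.32 -2.61] M [-0.004  0.001  0.019] op 0.647
shift m [ 0.1286  0.1194 -0.0208] rot [-0.04  0.25  0.18]
shift m [ 0.2126  0.1197 -0.0212] rot [-0.04  0.25  0.18]
```

```bash
python3 -m jog '[[1,[0.005,0.02,-0.003],[0,0,0]],[1,[0.015,0.045,-0.007],[0,0.1,0.1]],[1,[0.03,0.07,-0.012],[0,0.2,0.2]],[1,[0.06,0.095,-0.016],[0,0.25,0.2]],[1,[0.09,0.112,-0.02],[0,0.25,0.2]],[1,[0.115,0.1195,-0.021],[0,0.25,0.2]],[1,[0.129,0.1195,-0.021],[0,0.25,0.2]],[1,[0.129,0.1195,-0.021],[0,0.25,0.2]]]' 60
python3 -m jog '[[1,[0.015,0,0],[0,0,0]],[1,[0.03,0,0],[0,0,0]],[1,[0.045,0,0],[0,0,0]],[1,[0.058,0,0],[0,0,0]],[1,[0.068,0,0],[0,0,0]],[1,[0.075,0,0],[0,0,0]],[1,[0.079,0,0],[0,0,0]],[1,[0.079,0,0],[0,0,0]]]' 60
python3 - <<'E'
from h import *
plan((561.8,226.2,26),down());feel('dn',8)
E
```

```text
clock: 16.53
tcp_pos: [558.9, 226.1, 105.8]
ee_rot: [[-0.006, 0.185, 0.983], [-0.002, 0.983, -0.185], [-1.0, -0.003, -0.006]]
wrist_force: [-1.5, 0.3, -2.2]
opening: 0.648
clock: 17.2
tcp_pos: [558.2, 225.6, 26.3]
ee_rot: [[-0.007, 0.185, 0.983], [-0.002, 0.983, -0.185], [-1.0, -0.004, -0.006]]
wrist_force: [-1.2, 0.2, -1.1]
opening: 0.65
shift m [0.0002 0.0013 0.0034] rot [ 0.02 -0.37  0.2 ]
dn M [ 0.0169 -0.0027  0.01  ] sd [0.032 0.024 0.018] about jaw 0.0171 F [-0.15 -0.1  -1.51]
t 17.6 tcp [558.8 226.   27.3] j [17.2 18.8 94.5 -0.  67.  27.8] F [-0.23 -0.17 -1.74] M [ 0.037 -0.047 -0.022] op 0.648
[[-0.005, 0.185, 0.983], [-0.002, 0.983, -0.185], [-1.0, -0.003, -0.005]]
```

View pics/dn.png

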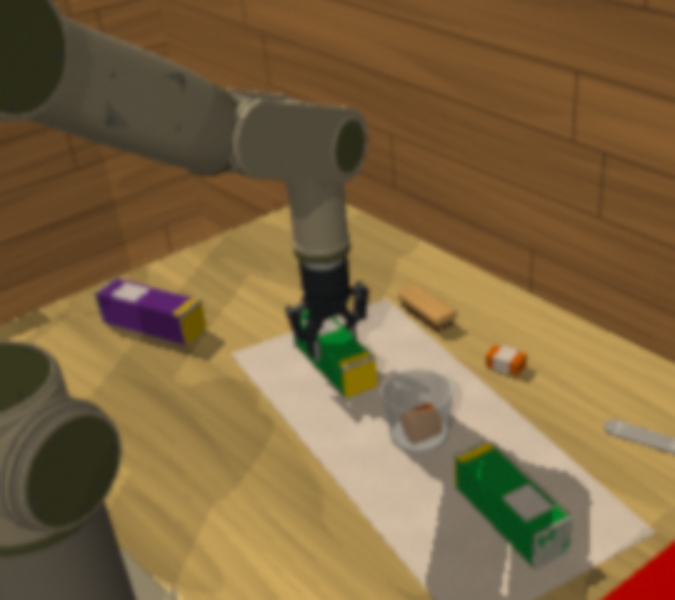

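The weight is now 1.5 N (it was 2.5 N), so the tin is empty. It's still about 3 mm up, so I'll lower it to contact.

```bash
python3 -m jog '[[1,[0.001,0,0],[0,0,0]],[1,[0.002,0,0],[0,0,0]],[1,[0.003,0,0],[0,0,0]],[1,[0.004,0,0],[0,0,0]],[1,[0.004,0,0],[0,0,0]],[1,[0.004,0,0],[0,0,0]],[1,[0.004,0,0],[0,0,0]],[1,[0.004,0,0],[0,0,0]]]' 60
python3 -c "
from h import *
feel('dn2',6)"
```

```text
clock: 18.27
tcp_pos: [559.2, 226.1, 24.3]
ee_rot: [[-0.005, 0.185, 0.983], [-0.002, 0.983, -0.185], [-1.0, -0.002, -0.004]]
wrist_force: [-4.6, -2.1, 7.3]
opening: 0.648
dn2 M [0.02   0.4637 0.0563] sd [0.027 0.029 0.033] about jaw -0.0664 F [-3.67 -1.87  7.78]
t 18.57 tcp [559.2 226.1  24.4] j [17.1 19.  94.6 -0.  66.7 27.8] F [-3.84 -2.03  8.39] M [0.051 0.458 0.012] op 0.648
[[-0.005, 0.185, 0.983], [-0.002, 0.983, -0.185], [-1.0, -0.002, -0.004]]
```

Contact is confirmed at about 8 N upward. I'll open the gripper and then retreat straight up.

```bash
python3 -m jog '[[0,[0,0,0],[0,0,0]],[-0.5,[0,0,0],[0,0,0]],[-1,[0,0,0],[0,0,0]],[-1,[0,0,0],[0,0,0]],[-1,[0,0,0],[0,0,0]],[-1,[0,0,0],[0,0,0]],[-1,[0,0,0],[0,0,0]],[-1,[0,0,0],[0,0,0]]]' 60
python3 -m jog '[[-1,[-0.01,0,0],[0,0,0]],[-1,[-0.03,0,0],[0,0,0]],[-1,[-0.06,0,0],[0,0,0]],[-1,[-0.095,0,0],[0,0,0]],[-1,[-0.13,0.02,0],[0,0,0]],[-1,[-0.165,0.05,0],[0,0,0]],[-1,[-0.2,0.085,0],[0,0,0]],[-1,[-0.22,0.12,0],[0,0,0]]]' 60
python3 -m jog '[[-1,[0,0.04,0],[0,0,0]],[-1,[0,0.08,0],[0,0,0]],[-1,[0,0.12,0],[0,0,0]],[-1,[0,0.15,0],[0,0,0]],[-1,[0,0.15,0],[0,0,0]],[-1,[0,0.15,0],[0,0,0]],[-1,[0,0.15,0],[0,0,0]],[-1,[0,0.15,0],[0,0,0]]]' 60
python3 - <<'E'
from h import *
st()
cv2.imwrite("pics/sidee.png",cv2.resize(viewer.grab_frame("side")[140:290,190:340],None,fx=4,fy=4,interpolation=cv2.INTER_CUBIC))
cv2.imwrite("pics/tope.png",cv2.resize(viewer.grab_frame("top")[140:270,180:380],None,fx=4,fy=4,interpolation=cv2.INTER_CUBIC))
E
```

```text
clock: 19.23
tcp_pos: [559.1, 226.1, 24.3]
ee_rot: [[-0.005, 0.185, 0.983], [-0.002, 0.983, -0.185], [-1.0, -0.003, -0.004]]
wrist_force: [-0.6, -0.3, 0.3]
opening: 0.999
clock: 19.9
tcp_pos: [581.7, 336.2, 243.2]
ee_rot: [[-0.001, 0.187, 0.982], [-0.0, 0.982, -0.187], [-1.0, -0.0, -0.001]]
wrist_force: [0.7, 0.6, 0.3]
opening: 1.001
clock: 20.57
tcp_pos: [610.1, 482.5, 244.3]
ee_rot: [[0.0, 0.187, 0.982], [0.0, 0.982, -0.187], [-1.0, 0.0, 0.0]]
wrist_force: [-0.0, -0.0, 0.0]
opening: 0.999
t 20.57 tcp [610.1 482.5 244.3] j [34.6 36.4 47.8 -0.  95.7 45.4] F [-0.01 -0.04  0.04] M [ 0.028  0.016 -0.061] op 0.999
```

View pics/sidee.png

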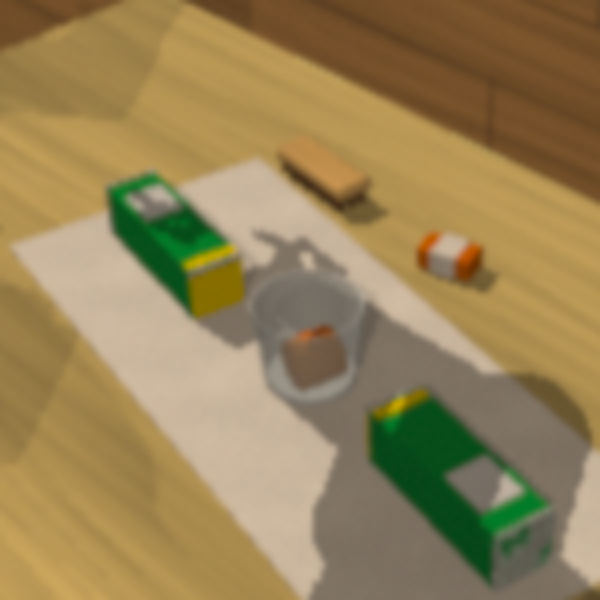

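View pics/tope.png

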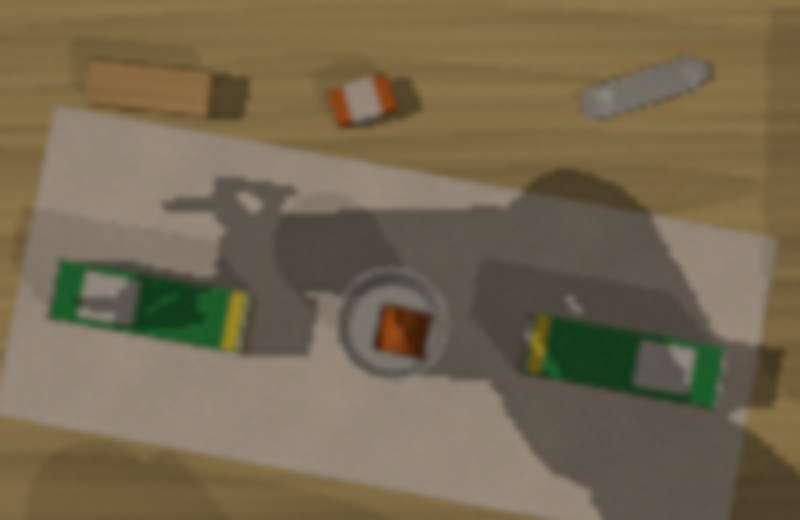

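The puck sits in the upright cup at about (403,332) in the top crop, and the cup hasn't moved (centre about (392,323)). Both tins are flat on the plywood, and the brush, wax block and scraper are where they started. Handing in.

```bash
python3 -c "
from plant import ctrl
print(ctrl.close_job(), ctrl.get_state()['clock'])"
```

```text
the job is handed in; nothing more can be done
the job is handed in; nothing more can be done
```

The puck is in the cup, and the job is handed in at about 21 s on the robot's clock (limit 72 s). The system gave no verdict.

- **Finding the puck:** I picked up the left tin and tipped it back about 40°. Compared at level before and after, the moment changed by about −0.05 N·m (the puck should give about −0.06, the bar about −0.01), so this tin held the puck. The first short average was less clear (−0.044 after correcting for tilt), so I took a longer one before pouring.
- **Pouring:** I tilted the tin slowly over the cup. The puck was already out by about 20°, and the tin's weight then read 1.5 N instead of about 2.5 N. I set the empty tin back down and let it go.
- **Last pictures:** The cup is upright and unmoved with only the puck in it, and both tins lie flat. The brush, wax block and scraper look undisturbed, and the arm is clear with the gripper open. I never touched the right tin, so the bar should still be in it, but I did not check that directly.

The only mismatch was in my height measurements. The tin roofs came out 54–72 mm high from the two views (given: 60), and the cup rim 78 mm (given: 85). I therefore used the given heights, and contact with the table when I set the tin down agreed with them.

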